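Start a large strong coffee on the brew station

ROBOT

A 6-joint arm with a two-finger parallel gripper is mounted at the origin on the work surface. World frame = base frame: x ahead of the robot, y to its left, z up, the work surface at z = 0. Lengths are in mm, angles in degrees, forces in N, time in s.
With the tool pointing down it reaches from about 300 to 875 mm from the base axis. Payload 6.4 kg.
Tool frame: the origin (TCP) lies at the very end of the fingers, on their centre line; the grasp point (between the pads) lies manip.tcp_to_grasp behind it (manip.tcp_to_grasp is the distance from the TCP to the grasp point, in mm); z points along the fingers, y is the line along which they close (so a half turn about z gives the same grasp; the last joint's range is limited). The gripper opens to 88 mm and grips with 3 to 60 N. Pads are 18 mm wide; open, the fingers measure 123 mm over their backs; the gripper's body (75 mm by 187 mm) begins 45 mm behind the grasp point.
Start: joints at [59.8, 10.359, 92.074, -0, 77.567, -11.82], TCP at [181.301, 545.684, 238.714] pointing down, gripper open.
Joint ranges: [-171.53, 171.53], [-51.25, 118.39], [17.06, 147.69], [-65.23, 245.23], [0, 150.52], [-178.68, 178.68]. Speed limits (degrees/s): [147.25, 147.25, 172.46, 180, 180, 180].

INTERFACE

Orientations are given as a 3x3 rotation matrix whose columns are the frame's x, y, z axes.
In Python, from plant import monitor, optics, job, manip gives the robot as it stands.
- The arm moves only by the tool drive_tool, never from a script. Its argument "targets" is a list of rows, each an object of numbers: "x", "y", "z": the shift along the tool's x, y, z in m; "roll": the turn about the tool's z in rad; "fingers": the closure, from 0 (fully open) to 1 (shut). In form: [{"x": .., "y": .., "z": .., "roll": .., "fingers": ..}, ...]. A call has 1 to 12 rows; each row is the pose to reach, as a shift and turn from the pose commanded when the call began, along the tool's axes at that moment; what a row does not reach only later rows make up. A row lasts 1/8 s, in which the tool goes at most 62.5 mm and 10.7 degrees, less where a joint would pass 70% of its speed; a pose out of reach is approached as far as the arm can. A call with a gripper value outside its range is refused whole. The fingers move at their own pace and stop on an object; "grip_force" is the grip in N (left out, the last holds). Time passes only in rows, so rows that repeat a pose let the fingers close. It gives the time, the measured TCP pose, the force, the opening and the grip force at its end, in the units of the state.
- monitor.read_state(): the state, without advancing time (a new reading comes with each control period).
- optics.read_camera(name): name is "side" or "top" or "wrist"; returns a dict with "img" (400x640x3 uint8, blue, green, red), "intrinsics" (3x3 intrinsics, pixels), "extrinsics" (4x4, takes a point from world to camera coordinates). Camera axes: x right, y down, z forward; pixel columns grow to the right and rows downward; lengths in mm; the calibration is good to about 2 mm. A picture is of the moment at which its call begins. There is no depth.
- job.finish_job(): hands the job in; it is judged then, once.
The state is a dict: "t": time; "joint_positions": joint angles; "joint_vel": joint speeds; "joint_efforts": joint torques, N m; "tool_pos": TCP position; "ee_rot": TCP orientation; "wrist_force": force on the tool from outside, world axes, zero at the start; "ft_torque": the same for the moment, N m; "gripper_width": finger opening in mm; "finger_force": force on a finger pad.
Only numpy, scipy, OpenCV 4.12 (cv2) and the standard library are available. Lean on these libraries where they do the work, as an engineer would, in place of code of your own. Each camera call takes 0.05 s, during which the arm holds its last target. There are 200 camera calls.

TASK

A cup is waiting on the brew station's grate: set the brew by pressing the square key (large cup), then the long bar key (strong), then the large round key (brew), in that order, each gently with the fingertips until it is fully down, where it stays. Leave the small round cancel key up, and do not pick up, shift or knock over the cup, the mug or the tin.

Things in the scene. Friction and masses are not known exactly. Their poses are not given: they have to be found in the camera images.
- deck: fixed low steel brew station 320 (x) x 400 (y) mm, top 60 mm above the counter. Origin: centre of its underside; its -x side faces the robot. Four black keys in a row along its y at x = -90 mm, 80 mm apart (y = -120, -40, 40, 120), in an order that varies. A 16 mm spout pipe rises at x = 90, y = -130 mm and bends over the grate at x = 90, y = 0; its top is 213 mm above the counter
- square_switch: the fixed switch on the deck that carries the key with a square cap 34 x 34 mm; origin at the foot of the switch, on the deck's top (60 mm above the counter), under the cap's centre; axes parallel to the deck's; steel bezel 5 mm high around the cap, within 5 mm of the cap's edge; the key slides straight down in it
- square_key (a joint): travel of the key with a square cap 34 x 34 mm (m): 0 = up, 0.012 = fully down (end stop); the key takes about 4 N of push, has no spring and stays where it is left
- square_top (a point): centre of the top face of the key with a square cap 34 x 34 mm; 22 mm above the deck when up, 10 mm when fully down; moves with the key; z up
- bar_switch: the fixed switch on the deck that carries the key with a long bar cap 66 mm (along the deck's x) x 24 mm; origin at the foot of the switch, on the deck's top (60 mm above the counter), under the cap's centre; axes parallel to the deck's; steel bezel 5 mm high around the cap, within 5 mm of the cap's edge; the key slides straight down in it
- bar_key (a joint): travel of the key with a long bar cap 66 mm (along the deck's x) x 24 mm (m): 0 = up, 0.012 = fully down (end stop); the key takes about 4 N of push, has no spring and stays where it is left
- bar_top (a point): centre of the top face of the key with a long bar cap 66 mm (along the deck's x) x 24 mm; 22 mm above the deck when up, 10 mm when fully down; moves with the key; z up
- round_switch: the fixed switch on the deck that carries the key with a large round cap 42 mm across; origin at the foot of the switch, on the deck's top (60 mm above the counter), under the cap's centre; axes parallel to the deck's; steel bezel 5 mm high around the cap, within 5 mm of the cap's edge; the key slides straight down in it
- round_key (a joint): travel of the key with a large round cap 42 mm across (m): 0 = up, 0.012 = fully down (end stop); the key takes about 4 N of push, has no spring and stays where it is left
- round_top (a point): centre of the top face of the key with a large round cap 42 mm across; 22 mm above the deck when up, 10 mm when fully down; moves with the key; z up
- cancel_switch: the fixed switch on the deck that carries the key with a small round cap 20 mm across, the cancel key, to be left up; origin at the foot of the switch, on the deck's top (60 mm above the counter), under the cap's centre; axes parallel to the deck's; steel bezel 5 mm high around the cap, within 5 mm of the cap's edge; the key slides straight down in it
- cancel_key (a joint): travel of the key with a small round cap 20 mm across, the cancel key, to be left up (m): 0 = up, 0.012 = fully down (end stop); the key takes about 4 N of push, has no spring and stays where it is left
- cancel_top (a point): centre of the top face of the key with a small round cap 20 mm across, the cancel key, to be left up; 22 mm above the deck when up, 10 mm when fully down; moves with the key; z up
- cup: empty white cup, 76 mm across the rim, 85 mm tall, about 60 g, loose, standing on the drip grate at the far (+x) part of the deck; origin at the centre of its foot
- mug: blue mug with a handle, 80 mm across, 90 mm tall, loose, on the counter to the left (+y) of the deck; origin at the centre of its foot
- tin: small coffee tin with a paper label and white cap, 74 mm across, 105 mm tall, loose, on the counter to the right (-y) of the deck; origin at the centre of its foot
Things that resemble listed ones, but are neither listed nor needed, are in the scene too. What is shaped like the cup but green, orange or turquoise is not meant.

How it is judged (in metres and radians):
On the way, in this order (a step that is already met when the one before it is completed fails the run):
1. the square key is pressed down (value of joint square_key above 0.008 m), for 0.2 s.
2. the long bar key is pressed down (value of joint bar_key above 0.008 m), for 0.2 s.
3. the large round key is pressed down (value of joint round_key above 0.008 m), for 0.2 s.
At the end, for the whole second after the job is handed in: The square, long bar and large round keys are each more than 8 mm down of their 12 mm, the small round cancel key is less than 3 mm down, and cup, mug and tin stand upright and still (under 20 mm/s, tilted under 0.15 rad) within 20 mm of where they began (value of joint each of square_key, bar_key, round_key above 0.008 m and value of joint cancel_key below 0.003 m and distance of each of cup, mug, tin from where it was at the start of the episode below 0.02 m and angle between each of cup, mug, tin's own z axis and vertical below 0.15 rad and linear speed of each of cup, mug, tin below 0.02 m/s); the robot touches nothing.
It fails at once if the long bar key goes down (over 3 mm) before the square key is down (value of joint bar_key above 0.003 m and value of joint square_key below 0.008 m).
It fails at once if the large round key goes down (over 3 mm) before the long bar key is down (value of joint round_key above 0.003 m and value of joint bar_key below 0.008 m).
It fails at once if the small round cancel key is pressed (over 3 mm) (value of joint cancel_key above 0.003 m).
It fails at once if a key, the deck or its spout is pushed with more than 20 N (contact force between any of square_switch, bar_switch, round_switch, cancel_switch, deck and the fingers above 20 N or contact force between any of square_switch, bar_switch, round_switch, cancel_switch, deck and the arm above 20 N).
It fails at once if the cup, mug or tin is lifted, carried, knocked over or shifted by more than 20 mm (distance of any of cup, mug, tin from where it was at the start of the episode above 0.02 m or angle between any of cup, mug, tin's own z axis and vertical above 0.3 rad).
It also fails if it takes over 51 s, if anything falls off the work surface, if the arm or the gripper's body presses on something with over 40 N, if the wrist force passes 120 N, or if a joint passes its speed limit or range.

## Working session

There is one attempt and no reset: what is moved stays moved. The work goes in short steps, Python scripts to look and compute and a tool call to move; the robot and the scene stay as the last step left them, time stands still between calls to the robot, and variables do not carry over. Pictures are saved under pics/ and viewed, at most 10 in all, crops included, and the job is handed in when it is done.

Besides the shell and the picture viewer there is one more tool, called after "Call:" by a JSON object that holds its "method" and its "body", one argument or row to a line. drive_tool: Moves the arm, as the interface text tells. Its arguments: {"type":"object","properties":{"targets":{"type":"array","items":{"type":"object","properties":{"x":{"type":"number"},"y":{"type":"number"},"z":{"type":"number"},"roll":{"type":"number"},"fingers":{"type":"number"}}}},"grip_force":{"type":"number"}},"required":["targets"]}

```bash
mkdir -p pics
python3 - <<'E'
from plant import monitor, optics, job, manip
import cv2,numpy as np
s=monitor.read_state();print(s['t'],s['tool_pos'],s['ee_rot'],s['wrist_force'],s['gripper_width'],manip.tcp_to_grasp)
for n in ['top','side']:
    c=optics.read_camera(n);cv2.imwrite(f'pics/{n}1.png',c['img']);np.savez(f'{n}1.npz',**c)
    print(n,c['intrinsics'],c['extrinsics'])
E
```

```text
0.0 [181.01922163 545.21830853 237.84325069] [[-9.48988954e-01  3.15308230e-01 -8.27847577e-04]
 [ 3.15309144e-01  9.48987910e-01 -1.44559562e-03]
 [ 3.29809146e-04 -1.63288219e-03 -9.99998612e-01]] [ 0.02070166  0.14869638 -0.37999991] 88.00903916739179 18.700000000000003
top [[407.52311509   0.         325.62634321]
 [  0.         407.52311509 203.69020517]
 [  0.           0.           1.        ]] [[-1.89440957e-02 -9.99815145e-01  3.28581169e-03  4.15124024e+01]
 [-9.82771212e-01  1.80166303e-02 -1.83946043e-01  6.56854768e+02]
 [ 1.83852840e-01 -6.71389259e-03 -9.82930850e-01  9.45824339e+02]
 [ 0.00000000e+00  0.00000000e+00  0.00000000e+00  1.00000000e+00]]
side [[447.97627847   0.         323.94344957]
 [  0.         447.97627847 192.71663951]
 [  0.           0.           1.        ]] [[ 9.09951396e-01 -4.14604336e-01  9.57606296e-03 -6.14564664e+02]
 [-2.98441766e-01 -6.70687960e-01 -6.79050936e-01  2.84814397e+02]
 [ 2.87960012e-01  6.15045450e-01 -7.34028695e-01  8.36570381e+02]
 [ 0.00000000e+00  0.00000000e+00  0.00000000e+00  1.00000000e+00]]
```

View pics/top1.png

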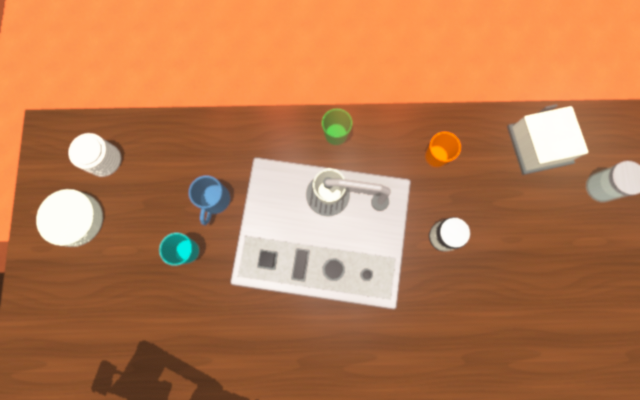

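View pics/side1.png

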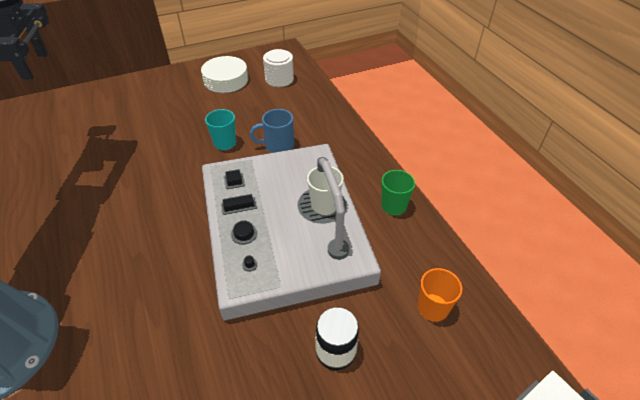

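The top view shows the keys at square (267,259), bar (300,264), round (333,269) and cancel (366,274). The side view has the same order, from +y to −y.

```bash
cat > h.py <<'E'
import cv2,numpy as np
def ray(c,uv,z):
    E=c['extrinsics'];R,t=E[:3,:3],E[:3,3];o=-R.T@t
    d=R.T@np.linalg.solve(c['intrinsics'],[*uv,1.]);return o+d*(z-o[2])/d[2]
def keys(c,box,thr,z=78):
    x0,y0,x1,y1=box;g=c['img'].max(2)[y0:y1,x0:x1]
    n,l,st,ce=cv2.connectedComponentsWithStats((g<thr).astype(np.uint8))
    for i in range(1,n):
        if 25<st[i,4]<900: uv=ce[i]+[x0,y0];print(uv.round(1),st[i,2:],ray(c,uv,z).round(1))
E
python3 - <<'E'
from h import *
for n,b in (('top',(245,240,390,295)),('side',(212,160,272,280))):
    print(n);keys(dict(np.load(n+'1.npz')),b,95)
E
```

```text
top
side
[233.6 177.9] [ 18  17 241] [521.2 164.7  78. ]
[238.2 202.9] [ 35  18 410] [508.1  86.5  78. ]
[237.6 211.2] [28  6 30] [499.8  64.1  78. ]
[243.3 230.7] [ 22  20 359] [495.    8.1  78. ]
[245.2 241.6] [21  8 28] [490. -20.  78.]
[249.4 262.8] [ 13  15 137] [481.8 -72.5  78. ]
```

Run:
```python
from h import *
c=dict(np.load('top1.npz'))
print(c['img'].max(2)[259,255:280])
for t in (80,105,120): print(t);keys(c,(250,246,380,286),t)
```

```text
[226 225 216 179 132 105 100 100  99 100 101 101 102 103 103 105 105 101
  95 109 138 167 206 224 227]
80
105
[266.5 258. ] [ 15  15 140] [526.2 171.8  78. ]
120
[267.1 259.2] [ 17  16 212] [523.2 170.4  78. ]
[335.4 266.6] [ 14  14 105] [503.    9.3  78. ]
[367.2 273.5] [ 7  6 31] [485.3 -65.2  78. ]
```

Run:
```python
from h import *
c=dict(np.load('top1.npz'))
for t in (140,155): print(t);keys(c,(254,246,376,286),t)
from plant import monitor
s=monitor.read_state();R=s['ee_rot'];p=s['tool_pos']
print((R.T@(np.array([522,168,150])-p)).round(1))
for n in('top','side'):
    E=np.load(n+'1.npz')['extrinsics'];print(-E[:3,:3].T@E[:3,3])
```

```text
140
[267.1 259.1] [ 17  17 250] [523.4 170.5  78. ]
[300.  264.6] [ 14  28 296] [509.   92.6  78. ]
[333.5 269. ] [ 18  19 250] [497.4  13.7  78. ]
[366.8 274.1] [ 9  9 63] [484.  -64.2  78. ]
155
[267.2 259.3] [ 19  19 279] [523.1 170.2  78. ]
[300.  264.5] [ 15  30 341] [509.4  92.7  78. ]
[333.4 269.1] [ 19  19 287] [497.2  14.1  78. ]
[366.6 274.3] [10 10 81] [483.7 -63.7  78. ]
[-442.5 -250.4   88.2]
[ 472.43187962   36.02058213 1050.3693555 ]
[ 403.32566896 -578.30839416  813.35525805]
```

Call:
{"method": "drive_tool", "body": {
  "targets": [
    {"x":-0.045,"y":-0.025,"z":0,"fingers":1},
    {"x":-0.09,"y":-0.05,"z":0.01,"fingers":1},
    {"x":-0.135,"y":-0.075,"z":0.02,"fingers":1},
    {"x":-0.18,"y":-0.1,"z":0.03,"fingers":1},
    {"x":-0.225,"y":-0.125,"z":0.04,"fingers":1},
    {"x":-0.27,"y":-0.15,"z":0.05,"fingers":1},
    {"x":-0.315,"y":-0.175,"z":0.06,"fingers":1},
    {"x":-0.36,"y":-0.2,"z":0.07,"fingers":1},
    {"x":-0.405,"y":-0.225,"z":0.08,"fingers":1},
    {"x":-0.443,"y":-0.248,"z":0.088,"fingers":1},
    {"x":-0.443,"y":-0.248,"z":0.088,"fingers":1},
    {"x":-0.443,"y":-0.248,"z":0.088,"fingers":1}
  ]
}}

```text
schema error: expected keys x, y, z, roll, fingers
```

Run:
```python
from plant import monitor, optics
import cv2,numpy as np
s=monitor.read_state();print(s['t'],s['tool_pos'],s['ee_rot'].round(3),s['wrist_force'],s['gripper_width'])
c=optics.read_camera('wrist');cv2.imwrite('pics/w2.png',c['img']);np.savez('w2.npz',**c)
K,E=c['intrinsics'],c['extrinsics']
for P in ([523,170,82],[509,92,82],[497,14,82],s['tool_pos'],[523,170,60]):
    q=K@(E[:3,:3]@np.array(P)+E[:3,3]);print(q[:2]/q[2])
```

```text
0.1 [181.08723022 545.24837587 237.92809547] [[-0.949  0.315 -0.001]
 [ 0.315  0.949 -0.001]
 [ 0.    -0.002 -1.   ]] [ 0.48006911  0.10301211 -0.16541633] 87.9229946887324
[136.320748   504.42887454]
[ 80.05567167 510.14685726]
[ 25.3933583  516.75812513]
[320.04230249 249.99825954]
[145.10999313 485.87910778]
```

View pics/w2.png

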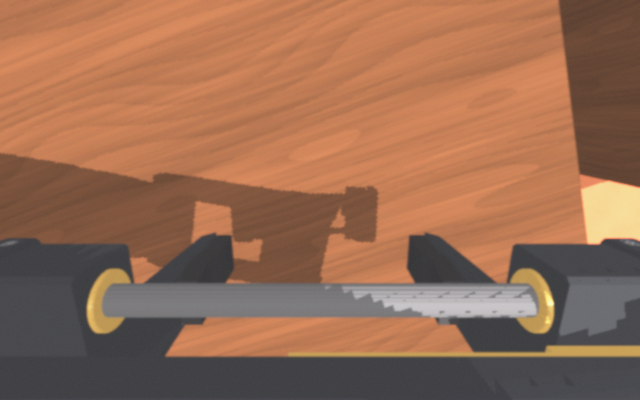

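The move was refused because roll is a required key, so the wrist picture shows only the counter and the open fingers. I'll resend it with roll.

Call:
{"method": "drive_tool", "body": {
  "targets": [
    {"x":-0.045,"y":-0.025,"z":0,"roll":0,"fingers":1},
    {"x":-0.09,"y":-0.05,"z":0.01,"roll":0,"fingers":1},
    {"x":-0.135,"y":-0.075,"z":0.02,"roll":0,"fingers":1},
    {"x":-0.18,"y":-0.1,"z":0.03,"roll":0,"fingers":1},
    {"x":-0.225,"y":-0.125,"z":0.04,"roll":0,"fingers":1},
    {"x":-0.27,"y":-0.15,"z":0.05,"roll":0,"fingers":1},
    {"x":-0.315,"y":-0.175,"z":0.06,"roll":0,"fingers":1},
    {"x":-0.36,"y":-0.2,"z":0.07,"roll":0,"fingers":1},
    {"x":-0.405,"y":-0.225,"z":0.08,"roll":0,"fingers":1},
    {"x":-0.443,"y":-0.248,"z":0.088,"roll":0,"fingers":1},
    {"x":-0.443,"y":-0.248,"z":0.088,"roll":0,"fingers":1},
    {"x":-0.443,"y":-0.248,"z":0.088,"roll":0,"fingers":1}
  ]
}}

```text
t: 1.65
tool_pos: [522.9, 170.8, 150.4]
ee_rot: [[-0.949, 0.316, -0.001], [0.316, 0.949, 0.0], [0.001, -0.0, -1.0]]
wrist_force: [0.0, 0.1, -0.1]
gripper_width: 0.4
finger_force: 0.0
```

Run:
```python
from plant import monitor, optics
import cv2,numpy as np
s=monitor.read_state();print(s['t'],s['tool_pos'],s['ee_rot'].round(3),s['wrist_force'],s['gripper_width'])
c=optics.read_camera('wrist');cv2.imwrite('pics/w3.png',c['img']);np.savez('w3.npz',**c)
K,E=c['intrinsics'],c['extrinsics']
for P in ([523,170,82],[509,92,82],[497,14,82],s['tool_pos']):
    q=K@(E[:3,:3]@np.array(P)+E[:3,3]);print(q[:2]/q[2])
```

```text
1.65 [522.94048541 170.84176533 150.38055416] [[-0.949  0.316 -0.001]
 [ 0.316  0.949  0.   ]
 [ 0.001 -0.    -1.   ]] [ 0.00186555  0.05629301 -0.14562916] 0.44611987577347734
[319.05342024 210.84048427]
[210.95668679 225.66756132]
[106.97350279 242.51336442]
[320.07052898 249.93176794]
```

View pics/w3.png

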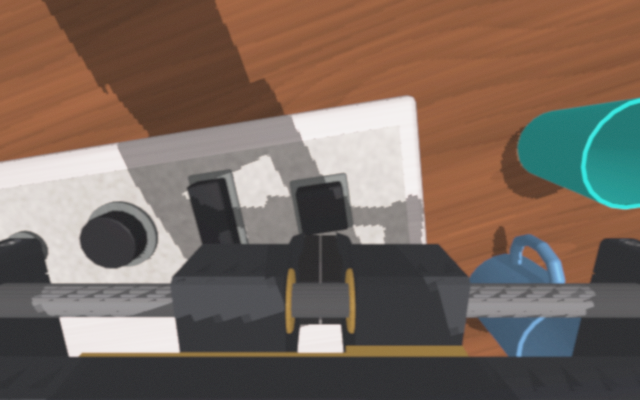

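The wrist view shows the square cap's top near (322,208), the round cap near (108,241) and the bar near (212,210 and below). All three match the projected estimates, so I'll descend.

Call:
{"method": "drive_tool", "body": {
  "targets": [
    {"x":0,"y":0,"z":0.025,"roll":0,"fingers":1},
    {"x":0,"y":0,"z":0.05,"roll":0,"fingers":1},
    {"x":0,"y":0,"z":0.062,"roll":0,"fingers":1},
    {"x":0,"y":0,"z":0.065,"roll":0,"fingers":1},
    {"x":0,"y":0,"z":0.067,"roll":0,"fingers":1},
    {"x":0,"y":0,"z":0.069,"roll":0,"fingers":1},
    {"x":0,"y":0,"z":0.071,"roll":0,"fingers":1},
    {"x":0,"y":0,"z":0.073,"roll":0,"fingers":1},
    {"x":0,"y":0,"z":0.074,"roll":0,"fingers":1},
    {"x":0,"y":0,"z":0.074,"roll":0,"fingers":1}
  ]
}}

```text
t: 2.95
tool_pos: [524.1, 170.8, 77.0]
ee_rot: [[-0.949, 0.315, 0.001], [0.315, 0.949, 0.0], [-0.001, 0.001, -1.0]]
wrist_force: [0.9, 2.1, 3.3]
gripper_width: 0.7
finger_force: 1.5
```

Call:
{"method": "drive_tool", "body": {
  "targets": [
    {"x":0,"y":0,"z":0.001,"roll":0,"fingers":1},
    {"x":0,"y":0,"z":0.002,"roll":0,"fingers":1},
    {"x":0,"y":0,"z":0.003,"roll":0,"fingers":1},
    {"x":0,"y":0,"z":0.004,"roll":0,"fingers":1},
    {"x":0,"y":0,"z":0.005,"roll":0,"fingers":1},
    {"x":0,"y":0,"z":0.005,"roll":0,"fingers":1}
  ]
}}

```text
t: 3.7
tool_pos: [523.5, 170.5, 71.6]
ee_rot: [[-0.949, 0.315, -0.0], [0.315, 0.949, -0.0], [0.0, -0.0, -1.0]]
wrist_force: [2.2, 1.1, 3.4]
gripper_width: 0.3
finger_force: 1.8
```

Call:
{"method": "drive_tool", "body": {
  "targets": [
    {"x":0,"y":0,"z":0.0005,"roll":0,"fingers":1},
    {"x":0,"y":0,"z":0.001,"roll":0,"fingers":1},
    {"x":0,"y":0,"z":0.001,"roll":0,"fingers":1}
  ]
}}

```text
t: 4.08
tool_pos: [523.4, 170.5, 70.6]
ee_rot: [[-0.949, 0.315, -0.0], [0.315, 0.949, -0.0], [0.0, -0.0, -1.0]]
wrist_force: [1.6, -0.2, 3.5]
gripper_width: 0.5
finger_force: 1.4
```

Call:
{"method": "drive_tool", "body": {
  "targets": [
    {"x":0,"y":0,"z":-0.015,"roll":0,"fingers":1},
    {"x":0,"y":0,"z":-0.035,"roll":0,"fingers":1},
    {"x":0,"y":0,"z":-0.035,"roll":0,"fingers":1},
    {"x":-0.006,"y":-0.04,"z":-0.035,"roll":0,"fingers":1},
    {"x":-0.0115,"y":-0.079,"z":-0.035,"roll":0,"fingers":1},
    {"x":-0.0115,"y":-0.079,"z":-0.035,"roll":0,"fingers":1},
    {"x":-0.0115,"y":-0.079,"z":-0.035,"roll":0,"fingers":1}
  ]
}}

```text
t: 4.95
tool_pos: [509.1, 92.4, 105.3]
ee_rot: [[-0.949, 0.316, -0.001], [0.316, 0.949, 0.0], [0.001, 0.0, -1.0]]
wrist_force: [-0.2, -0.4, -0.4]
gripper_width: 0.3
finger_force: 0.0
```

Run:
```python
from plant import monitor, optics
import cv2,numpy as np
c=optics.read_camera('wrist');s=optics.read_camera('side')['img']
cv2.imwrite('pics/w4.png',np.vstack([c['img'][100:],cv2.resize(s[140:320,160:420],(640,443))[:300]]))
```

```text
(no output)
```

View pics/w4.png

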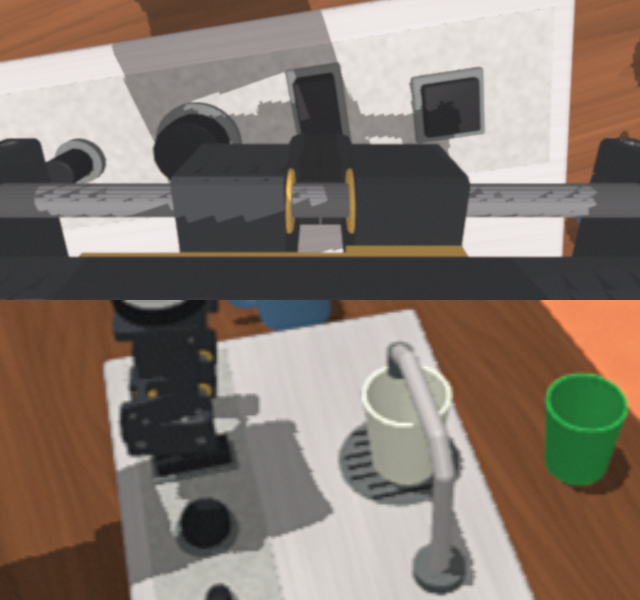

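The square cap at (448,107) is now sunk into its bezel. The fingers at (320,140) are over the bar, and the cup is untouched. Next is the bar press.

Call:
{"method": "drive_tool", "body": {
  "targets": [
    {"x":0,"y":0,"z":0.012,"roll":0,"fingers":1},
    {"x":0,"y":0,"z":0.019,"roll":0,"fingers":1},
    {"x":0,"y":0,"z":0.022,"roll":0,"fingers":1},
    {"x":0,"y":0,"z":0.024,"roll":0,"fingers":1},
    {"x":0,"y":0,"z":0.026,"roll":0,"fingers":1},
    {"x":0,"y":0,"z":0.028,"roll":0,"fingers":1},
    {"x":0,"y":0,"z":0.03,"roll":0,"fingers":1},
    {"x":0,"y":0,"z":0.031,"roll":0,"fingers":1},
    {"x":0,"y":0,"z":0.032,"roll":0,"fingers":1},
    {"x":0,"y":0,"z":0.033,"roll":0,"fingers":1},
    {"x":0,"y":0,"z":0.034,"roll":0,"fingers":1},
    {"x":0,"y":0,"z":0.034,"roll":0,"fingers":1}
  ]
}}

```text
t: 6.55
tool_pos: [509.9, 91.8, 71.6]
ee_rot: [[-0.949, 0.315, 0.001], [0.315, 0.949, -0.0], [-0.001, -0.0, -1.0]]
wrist_force: [0.6, -0.6, -0.5]
gripper_width: 0.4
finger_force: 0.0
```

Call:
{"method": "drive_tool", "body": {
  "targets": [
    {"x":0,"y":0,"z":0.0005,"roll":0,"fingers":1},
    {"x":0,"y":0,"z":0.001,"roll":0,"fingers":1},
    {"x":0,"y":0,"z":0.001,"roll":0,"fingers":1}
  ]
}}

```text
t: 6.92
tool_pos: [510.0, 91.8, 71.0]
ee_rot: [[-0.949, 0.315, 0.001], [0.315, 0.949, -0.0], [-0.001, -0.0, -1.0]]
wrist_force: [-0.9, -1.4, 3.5]
gripper_width: 0.6
finger_force: 1.6
```

Call:
{"method": "drive_tool", "body": {
  "targets": [
    {"x":0,"y":0,"z":-0.015,"roll":0,"fingers":1},
    {"x":0,"y":0,"z":-0.035,"roll":0,"fingers":1},
    {"x":0,"y":0,"z":-0.035,"roll":0,"fingers":1},
    {"x":-0.0065,"y":-0.039,"z":-0.035,"roll":0,"fingers":1},
    {"x":-0.013,"y":-0.078,"z":-0.035,"roll":0,"fingers":1},
    {"x":-0.013,"y":-0.078,"z":-0.035,"roll":0,"fingers":1},
    {"x":-0.013,"y":-0.078,"z":-0.035,"roll":0,"fingers":1}
  ]
}}

```text
t: 7.8
tool_pos: [497.0, 14.2, 105.4]
ee_rot: [[-0.949, 0.316, -0.0], [0.316, 0.949, 0.001], [0.001, 0.0, -1.0]]
wrist_force: [-0.7, 0.6, 0.4]
gripper_width: -0.0
finger_force: 0.0
```

Run:
```python
from plant import monitor, optics
import cv2,numpy as np
c=optics.read_camera('wrist');s=optics.read_camera('side')['img']
cv2.imwrite('pics/w5.png',np.vstack([c['img'][100:],cv2.resize(s[140:320,160:420],(640,443))[:300]]))
```

```text
(no output)
```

View pics/w5.png

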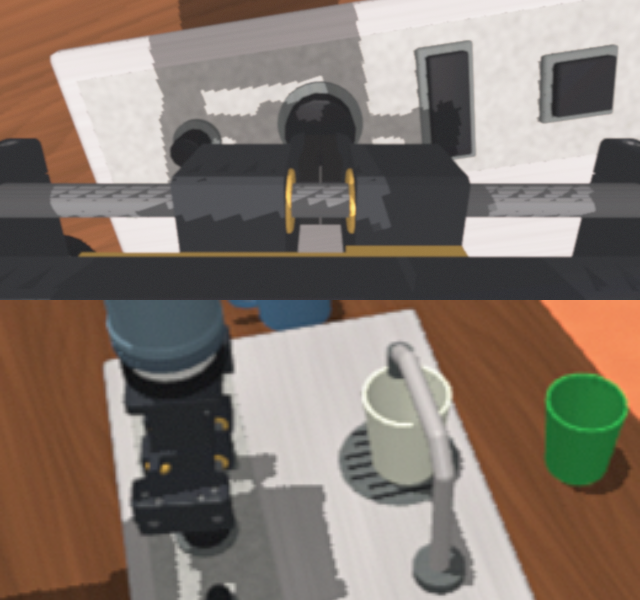

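The bar (448,100) and square (580,85) are both sunk into their bezels, and the fingers are centred over the round key (320,120). Next is the round press.

Call:
{"method": "drive_tool", "body": {
  "targets": [
    {"x":0,"y":0,"z":0.012,"roll":0,"fingers":1},
    {"x":0,"y":0,"z":0.019,"roll":0,"fingers":1},
    {"x":0,"y":0,"z":0.022,"roll":0,"fingers":1},
    {"x":0,"y":0,"z":0.024,"roll":0,"fingers":1},
    {"x":0,"y":0,"z":0.026,"roll":0,"fingers":1},
    {"x":0,"y":0,"z":0.028,"roll":0,"fingers":1},
    {"x":0,"y":0,"z":0.03,"roll":0,"fingers":1},
    {"x":0,"y":0,"z":0.031,"roll":0,"fingers":1},
    {"x":0,"y":0,"z":0.032,"roll":0,"fingers":1},
    {"x":0,"y":0,"z":0.033,"roll":0,"fingers":1},
    {"x":0,"y":0,"z":0.0345,"roll":0,"fingers":1},
    {"x":0,"y":0,"z":0.0345,"roll":0,"fingers":1}
  ]
}}

```text
t: 9.4
tool_pos: [497.6, 13.7, 71.1]
ee_rot: [[-0.949, 0.315, 0.001], [0.315, 0.949, -0.001], [-0.001, -0.0, -1.0]]
wrist_force: [-0.2, -0.2, 0.1]
gripper_width: 0.3
finger_force: 0.0
```

Call:
{"method": "drive_tool", "body": {
  "targets": [
    {"x":0,"y":0,"z":0.0005,"roll":0,"fingers":1},
    {"x":0,"y":0,"z":0.0005,"roll":0,"fingers":1},
    {"x":0,"y":0,"z":0.0005,"roll":0,"fingers":1}
  ]
}}

```text
t: 9.78
tool_pos: [497.6, 13.6, 70.9]
ee_rot: [[-0.949, 0.315, 0.001], [0.315, 0.949, -0.001], [-0.001, -0.0, -1.0]]
wrist_force: [0.8, -0.9, 1.7]
gripper_width: 0.3
finger_force: 0.9
```

Call:
{"method": "drive_tool", "body": {
  "targets": [
    {"x":0,"y":0,"z":-0.02,"roll":0,"fingers":1},
    {"x":0,"y":0,"z":-0.06,"roll":0,"fingers":1},
    {"x":0,"y":0,"z":-0.11,"roll":0,"fingers":1},
    {"x":0.04,"y":0,"z":-0.15,"roll":0,"fingers":1},
    {"x":0.08,"y":0,"z":-0.15,"roll":0,"fingers":1},
    {"x":0.12,"y":0,"z":-0.15,"roll":0,"fingers":1},
    {"x":0.12,"y":0,"z":-0.15,"roll":0,"fingers":1},
    {"x":0.12,"y":0,"z":-0.15,"roll":0,"fingers":1}
  ]
}}

```text
t: 10.78
tool_pos: [384.1, 51.6, 221.0]
ee_rot: [[-0.949, 0.315, 0.001], [0.315, 0.949, -0.0], [-0.001, 0.0, -1.0]]
wrist_force: [-0.6, 0.3, 0.0]
gripper_width: 0.3
finger_force: 0.0
```

Run:
```python
from plant import optics
import cv2,numpy as np
c=optics.read_camera('wrist');s=optics.read_camera('side')['img']
cv2.imwrite('pics/w6.png',np.vstack([cv2.resize(c['img'],(480,300)),cv2.resize(s,(480,300))]))
```

```text
(no output)
```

View pics/w6.png

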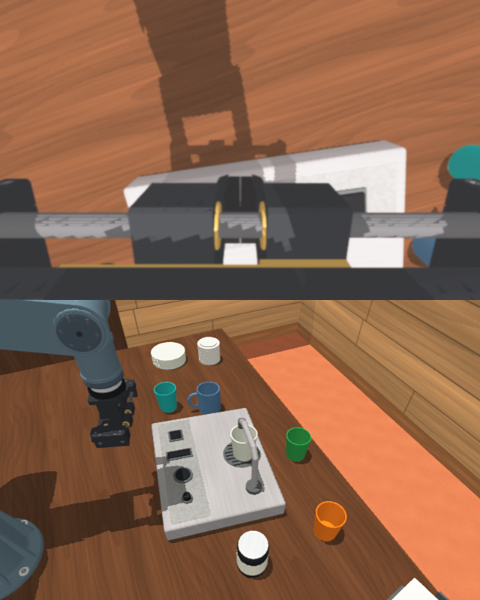

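The side view shows square (176,436), bar (179,455) and round (182,474) sunk, with cancel (186,497) still up. The cup, mug and tin are in place and the arm is clear, so I'm handing in.

```bash
python3 -c "
from plant import job
print(job.finish_job())"
```

```text
the job is handed in; nothing more can be done
None
```

I pressed the square, long bar and large round keys in that order, each to about 11 mm of its 12 mm by the arm's reading. The last pictures show the cancel key still up and the cup, mug and tin in place, and the job is handed in (no verdict was returned).

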